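# Tip an acetate blank out of its rocker stand and lay it in the job tray

### The job

Fetch the brown acetate blank for the next spectacle frame: press down its end next to the yellow dot so that its other end tips up out of the stand, take the blank by that raised end, and lay it flat, brown face up, lengthways in the green job tray. Set it down rather than dropping it, and leave the blue blank with its stand, the two bottles and the loupe as they are.

Things in the scene. Friction and masses are not known exactly. Their poses are not given: they have to be found in the camera images.
- blank_brown: The brown acetate blank, honey-coloured below: a loose flat bar 110 x 44 x 8 mm, about 50 g. Origin at its centre; x along its length, from the end to be pressed (by the yellow dot) to the end that rises; y across, z up out of its top face. It starts in stand_brown, its top flush with the stand's top, with 4 mm gaps along its sides, too narrow for fingers.
- stand_brown: White rocker stand of the brown blank (the other looks alike; places vary), 156 x 80 x 40 mm, fixed. Origin on the bench under the pivot and blank centre; x from the end with the yellow dot (x = -75 mm) to the other, z up. Top z = 40 mm; open well 52 mm wide, x -68 to +62, floor z = 6. In it the blank lies on a thin rocker plate with low end stops; pivot along y at z = 30.
- stand_brown_rocker (a joint): Rocker tilt, rad: 0 flush, up to 0.38 (stop) as the end by the yellow dot is pressed down. Stiff hinge, stays where left; pressing 40 mm from the pivot takes about 2 N. At 0.38 the raised end stands about 20 mm over the stand's top, the sides are clear of the stand over their full height from 25 mm beyond the pivot outwards, and the pressed end is 20 mm lower.
- blank_blue: The blue acetate blank, same size, axes and origin as the brown one, flush in the other white stand. To be left alone.
- stand_blue_rocker (a joint): Tilt of the rocker under the blue blank, rad, 0 flush; to be left at 0.
- job_tray: Open green job tray, 180 x 112 x 23 mm high (rim), fixed to the bench. Origin on the bench under its centre, x along its length, z up. Inside 172 x 104 mm; its floor is 4 mm above the bench, walls 4 mm thick.
- cement_bottle: Small brown glass bottle with black cap, 32 mm diameter, 62 mm high, standing loose; origin under its foot, z up. Bystander.
- spray_bottle: White spray bottle with blue top, 38 mm diameter, 125 mm high, standing loose; origin under its foot, z up. Bystander.
- loupe: Black eyepiece loupe, 38 mm diameter, 31 mm high, standing loose; origin under its foot, z up. Bystander.
- lamp_foot (a point): Obstacle: middle of the round foot (about 150 mm wide) of the big white desk lamp left of the stands, fixed. Its arm rises from there to an elbow about 80 mm nearer the robot, 50 mm to the left, 460 mm above the bench, and from the elbow runs on up and away from the robot. Swing from the left to the work nearer to the robot than the lamp.
Things that resemble listed ones, but are neither listed nor needed, are in the scene too. Leave any turquoise look-alike of the blank_brown alone.

How it is judged:
On the way, in this order (a step that is already met when the one before it is completed fails the run):
1. the brown blank is tipped up on its rocker (value of joint stand_brown_rocker above 0.25 rad and angle between blank_brown's own z axis and vertical above 0.22 rad and distance between blank_brown and stand_brown below 0.045 m), for 0.2 s.
2. the brown blank is held clear above its stand (z of blank_brown in the frame of stand_brown above 0.07 m and contact force between the fingers and blank_brown above 0.5 N), for 0.1 s.
At the end, for the whole second after the job is handed in: The brown blank lies at rest and let go, right side up and flat (within 0.08 rad) on the floor of the job tray, its length within 0.35 rad of the tray's length, its centre within 50 mm of the tray's centre; the blue blank has not moved by 10 mm and its rocker is below 0.08 rad (z of blank_brown in the frame of job_tray between 0.004 and 0.012 m and horizontal distance between blank_brown and job_tray below 0.05 m and angle between blank_brown's own z axis and vertical below 0.08 rad and angle between the x axis of blank_brown and the x axis of job_tray, either way round below 0.35 rad and linear speed of blank_brown below 0.02 m/s and contact force between the fingers and blank_brown below 0.05 N and distance of blank_blue from where it was at the start of the episode below 0.01 m and value of joint stand_blue_rocker below 0.08 rad); the robot touches nothing.
It fails at once if the blue blank is shifted by over 10 mm or its rocker is tipped by over 0.08 rad (distance of blank_blue from where it was at the start of the episode above 0.01 m or value of joint stand_blue_rocker above 0.08 rad).
It fails at once if a bottle or the loupe is shifted by over 20 mm (distance of any of cement_bottle, spray_bottle, loupe from where it was at the start of the episode above 0.02 m).
It fails at once if the brown blank is dropped or thrown (free of the fingers and faster than 0.65 m/s) (linear speed of blank_brown above 0.65 m/s and contact force between the fingers and blank_brown below 0.05 N).
It also fails if it takes over 46 s, if anything falls off the work surface, if the arm or the gripper's body presses on something with over 40 N, if the wrist force passes 120 N, or if a joint passes its speed limit or range.

### The arm

A 7-joint arm with a two-finger parallel gripper is mounted at the origin on a cart in front of the work surface, level with it; the furniture and walls round the work are solid. World frame = base frame: x ahead of the robot, y to its left, z up, the work surface at z = 0. Lengths are in m, angles in rad, forces in N, time in s.
With the tool pointing down it reaches from about 0.425 to 0.875 m from the base axis. Payload 9.9 kg.
Tool frame: the origin (TCP) lies midway between the tips of the shut fingers; the grasp point (between the pads) lies 19 mm behind it; x points along the fingers, y is the direction in which the jaws open and shut, and the axes are right-handed (so a half turn about x gives the same grasp; the last joint's range is limited). The gripper opens to 85 mm and grips with 20 to 120 N. Pads are 22 mm wide; open, the fingers measure 114 mm over their backs; the gripper's body (76 mm by 85 mm) begins 54 mm behind the grasp point. The pads swing forward as they close: fully open they stand 13 mm farther back than shut.
Start: joints at [1.141, 0.576, 0.025, 1.437, -0.015, 1.129, -0.057], TCP at [0.229, -0.635, 0.231] pointing down, gripper open.
Joint ranges: [-2.76, 2.76], [-0.34, 2.15], [-1.52, 1.57], [0.19, 2.46], [-1.09, 4.23], [0.17, 1.99], [-2.82, 2.82]. Speed limits (rad/s): [2.22, 2.22, 3.01, 3.01, 3.14, 3.14, 3.14].

### API

Orientations are given as a rotation vector (axis times angle).
In Python, from bench import r, vision gives the robot as it stands. The module is installed in compiled form; this text tells all that it offers.
- The arm moves only by the tool apply_moves, never from a script. Its argument "plan" is a list of rows, each an object of numbers: "ax", "ay", "az": the turn, a rotation vector about the world's x, y, z in degrees; "dx", "dy", "dz": the shift along the world's x, y, z in m; "fingers": the finger opening in m, from 0 to 0.0854. In form: [{"ax": .., "ay": .., "az": .., "dx": .., "dy": .., "dz": .., "fingers": ..}, ...]. A call has 1 to 10 rows; each row shifts and turns the commanded pose from where the row before left it; what a row does not reach is not made up. A row lasts 1/12 s, in which the tool goes at most 41.7 mm and 7.16 degrees, less where a joint would pass 70% of its speed; a pose out of reach is approached as far as the arm can. A call with a gripper value outside its range is refused whole. The fingers move at their own pace and stop on an object; "squeeze" is the grip in N (left out, the last holds). Time passes only in rows, so rows that do not move let the fingers close. It gives the time, the measured TCP pose, the force and the opening at its end, in the units of the state.
- r.sense(): the state, without advancing time (a new reading comes with each control period).
- vision.capture(name): name is "side" or "top" or "wrist"; returns a dict with "image" (420x560x3 uint8, blue, green, red), "range_z" (420x560 float32, m along the optical axis (not along the pixel's ray), 0 where there is no reading), "camera_matrix" (3x3 intrinsics, pixels), "rvec" (rotation vector, rad) and "tvec" (3), from world to camera coordinates, as OpenCV has them; the wrist camera has in their place "hand_eye" (4x4, takes a point from camera to tool coordinates, whose origin is the TCP and whose axes are the tool frame's). Camera axes: x right, y down, z forward; pixel columns grow to the right and rows downward; lengths in m; the calibration is good to about 2 mm. A picture is of the moment at which its call begins: read the wrist's pose just before it.
- r.hand_in(): hands the job in, once; it reports no verdict.
The state is a dict: "clock": time; "q": joint angles; "qd": joint speeds; "effort": joint torques, N m; "ee_pos": TCP position; "ee_rot": TCP orientation; "ft_force": force on the tool from outside, world axes, zero at the start; "wrist_torque": the same for the moment, N m; "grip_width": finger opening in m.
Only numpy, scipy, OpenCV 4.12 (cv2) and the standard library are available. Lean on these libraries where they do the work, as an engineer would, in place of code of your own. Each camera call takes 0.05 s, during which the arm holds its last target.

## Working session

There is one attempt and no reset: what is moved stays moved. The work goes in short steps, Python scripts to look and compute and a tool call to move; the robot and the scene stay as the last step left them, time stands still between calls to the robot, and variables do not carry over. Pictures are saved under pics/ and viewed, and the job is handed in when it is done.

Besides the shell and the picture viewer there is one more tool, called by a JSON object that holds its "method" and its "body". apply_moves: Moves the arm, as the interface text tells. Its arguments: {"type":"object","properties":{"plan":{"type":"array","items":{"type":"object","properties":{"ax":{"type":"number"},"ay":{"type":"number"},"az":{"type":"number"},"dx":{"type":"number"},"dy":{"type":"number"},"dz":{"type":"number"},"fingers":{"type":"number"}}}},"squeeze":{"type":"number"}},"required":["plan"]}

```bash
mkdir -p pics; python3 - <<'E'
from bench import r, vision
import cv2,numpy as np
s=r.sense(); print({k:np.round(v,3).tolist() for k,v in s.items()})
for n in ("top","side"):
    c=vision.capture(n); cv2.imwrite(f"pics/{n}0.png",c["image"]); np.savez(f"pics/{n}0.npz",**c)
    print(n,c["camera_matrix"].round(1).tolist(),c["rvec"],c["tvec"])
E
```

```text
{'clock': 0.0, 'q': [1.141, 0.577, 0.025, 1.438, -0.015, 1.129, -0.057], 'qd': [-0.0, -0.0, 0.001, 0.002, -0.002, -0.001, -0.001], 'effort': [-0.0, -76.575, 2.25, -28.597, 0.015, 0.013, 0.0], 'ee_pos': [0.229, -0.635, 0.23], 'ee_rot': [2.034, 0.357, -2.035], 'ft_force': [-0.279, 0.674, -0.643], 'wrist_torque': [0.003, -0.001, -0.001], 'grip_width': 0.085}
top [[499.2, 0.0, 282.7], [0.0, 499.2, 205.3], [0.0, 0.0, 1.0]] [ 2.18413896 -2.16828051  0.08969891] [0.03601064 0.59777199 1.59255807]
side [[417.2, 0.0, 276.1], [0.0, 417.2, 211.2], [0.0, 0.0, 1.0]] [ 1.97296904 -0.21100021  0.1261472 ] [-0.55074276  0.13061089  1.00804699]
```

View pics/top0.png

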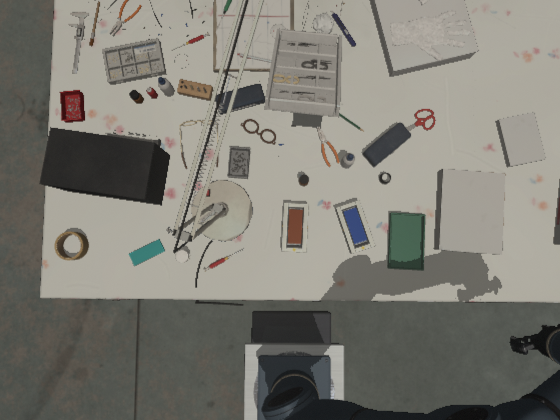

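View pics/side0.png

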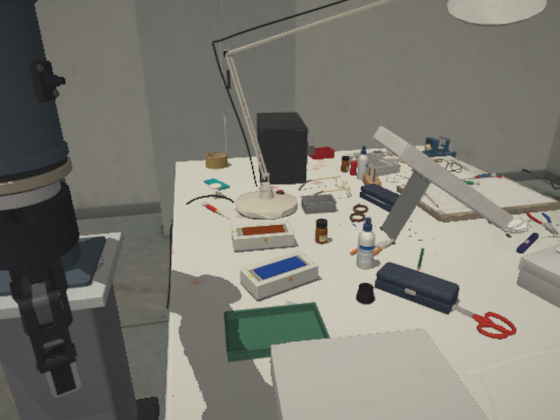

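```bash
cat > h.py <<'E'
import numpy as np,cv2
def load(f): return dict(np.load(f))
def ray(c,uv):
    R,_=cv2.Rodrigues(c["rvec"]); K=c["camera_matrix"]
    uv=np.atleast_2d(uv).astype(float)
    d=(np.linalg.inv(K)@np.c_[uv,np.ones(len(uv))].T).T@R
    return -R.T@c["tvec"].ravel(), d
def onz(c,uv,z):
    o,d=ray(c,uv); return o+d*((z-o[2])/d[:,2])[:,None]
def proj(c,P):
    return cv2.projectPoints(np.atleast_2d(P).astype(float),c["rvec"],c["tvec"],c["camera_matrix"],None)[0].reshape(-1,2)
def rect(c,mask,z):
    n,l,st,ce=cv2.connectedComponentsWithStats(mask.astype(np.uint8))
    out=[]
    for i in range(1,n):
        if st[i,4]<100: continue
        v,u=np.nonzero(l==i)
        P=onz(c,np.c_[u,v],z)[:,:2]
        (cx,cy),(w,h),a=cv2.minAreaRect((P*1000).astype(np.float32))
        if w<h: w,h,a=h,w,a+90
        out.append((st[i,4],ce[i].round(1).tolist(),round(cx/1000,4),round(cy/1000,4),round(w,1),round(h,1),round((a+90)%180-90,1)))
    return out
E
python3 - <<'E'
from h import *
for n in("top","side"):
    c=load(f"pics/{n}0.npz"); im=c["image"]; hsv=cv2.cvtColor(im,cv2.COLOR_BGR2HSV)
    H,S,V=[hsv[...,i].astype(int) for i in range(3)]
    print(n)
    print("brown",rect(c,(H<14)&(S>120)&(V>60),.04))
    print("blue",rect(c,(H>105)&(H<130)&(S>150)&(V>60),.04))
    print("green rim",rect(c,(H>65)&(H<90)&(S>90)&(V>25),.023))
    y=(H>18)&(H<35)&(S>90)&(V>120)
    print("yellow",[(int(a),b.round(1).tolist()) for a,b in zip(*[cv2.connectedComponentsWithStats(y.astype(np.uint8))[i] for i in(2,3)] ) ] if 0 else [(int(s[4]),ce.round(1).tolist()) for s,ce in zip(*cv2.connectedComponentsWithStats(y.astype(np.uint8))[2:])][1:40])
c=load("pics/top0.npz")
cv2.imwrite("pics/topz.png",cv2.resize(c["image"][165:285,260:440],None,fx=4,fy=4,interpolation=cv2.INTER_CUBIC))
c=load("pics/side0.npz")
cv2.imwrite("pics/sidez.png",cv2.resize(c["image"][190:360,200:400],None,fx=3.5,fy=3.5,interpolation=cv2.INTER_CUBIC))
E
```

```text
top
brown [(np.int32(375), [72.2, 105.6], 0.9188, 0.7326, 102.8, 71.7, 6.2), (np.int32(142), [424.2, 119.0], 0.882, -0.4197, 66.6, 61.9, -0.9), (np.int32(437), [294.7, 225.9], 0.5302, 0.0011, 104.4, 42.3, -2.4)]
blue []
green rim [(np.int32(424), [146.4, 252.0], 0.4439, 0.4789, 107.0, 40.6, -62.9)]
yellow [(3, [186.7, 42.7]), (5, [59.8, 235.8]), (1, [78.0, 236.0]), (1, [56.0, 241.0]), (4, [362.5, 247.5]), (1, [55.0, 249.0]), (5, [293.8, 249.4]), (6, [226.0, 257.8]), (1, [66.0, 258.0])]
side
brown [(np.int32(127), [323.0, 153.0], 0.8996, 0.6718, 178.0, 98.4, 71.0), (np.int32(301), [262.7, 229.4], 0.5274, -0.0022, 107.7, 42.8, -2.3), (np.int32(519), [493.3, 325.2], 0.8534, -0.4666, 68.6, 66.6, -0.7)]
blue [(np.int32(497), [279.1, 267.2], 0.5301, -0.1948, 108.9, 41.7, 19.3)]
green rim [(np.int32(3382), [274.7, 327.9], 0.4824, -0.3741, 177.1, 129.9, -2.5)]
yellow [(6, [427.5, 146.5]), (1, [220.0, 152.0]), (116, [211.6, 161.9]), (2, [225.0, 154.5]), (4, [222.0, 156.5]), (1, [347.0, 167.0]), (2, [370.0, 176.5]), (2, [408.5, 178.0]), (6, [216.5, 211.0]), (6, [234.5, 231.3]), (12, [322.6, 236.8]), (7, [265.3, 239.1]), (3, [320.3, 240.7]), (1, [323.0, 241.0]), (1, [419.0, 268.0]), (8, [250.2, 275.8]), (11, [290.1, 278.6])]
```

View pics/topz.png

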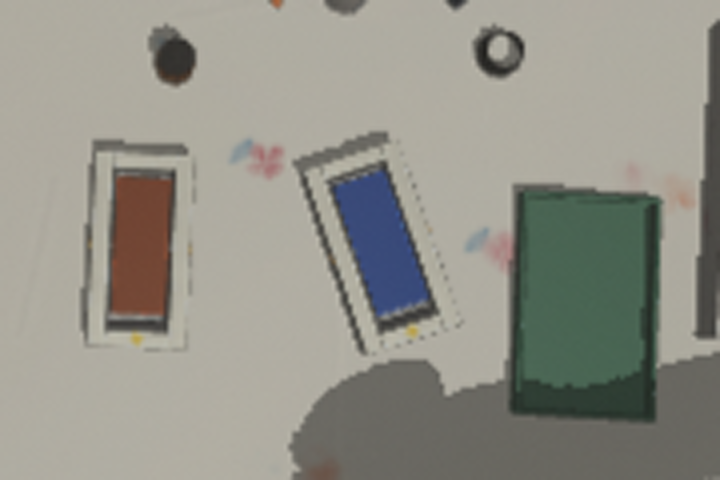

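View pics/sidez.png

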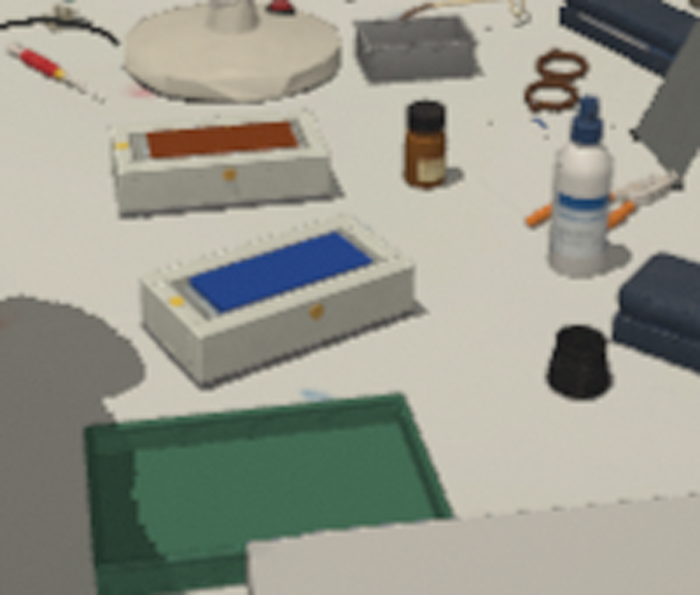

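```bash
python3 - <<'E'
from h import *
from scipy.spatial.transform import Rotation as R
c=load("pics/top0.npz"); im=c["image"].astype(int); B,G,Rr=im[...,0],im[...,1],im[...,2]
print("green",rect(c,(G>Rr*1.25)&(G>B*1.08),.023))
print("blue",rect(c,(B>Rr*1.5),.04))
# stands corners in zoom->px (top surface), brown dot
z=lambda u,v:(260+u/4,165+v/4)
print("brown stand corners",onz(c,[z(97,153),z(188,153),z(186,350),z(86,347)],.04).round(4).tolist())
print("dot",onz(c,[(293.8,249.4)],.04).round(4).tolist())
print("cement,loupe,lampfoot",onz(c,[z(175,55)],.06).round(3),onz(c,[z(499,52)],.02).round(3),onz(c,[(220,210)],.02).round(3), onz(c,[(346,159)],.1).round(3))
cs=load("pics/side0.npz")
print("side dot",onz(cs,[(234.5,231.3)],.04).round(4))
print(R.from_rotvec([2.034,.357,-2.035]).as_matrix().round(3))
# range check top at brown blank
for u,v in((294.7,220),(294,232),(352,222),(406,225),(275,225)):
    o,d=ray(c,[(u,v)]); zz=c["range_z"][int(v),int(u)]; print((o+d[0]*zz).round(4))
E
```

```text
green [(np.int32(1831), [405.9, 240.7], 0.4866, -0.3599, 177.0, 111.8, -2.9)]
blue [(np.int32(464), [354.8, 225.4], 0.5339, -0.1908, 108.0, 43.7, 18.9), (np.int32(422), [146.4, 252.0], 0.4442, 0.4739, 105.1, 40.2, -62.9)]
brown stand corners [[0.6028, 0.0353, 0.04], [0.6034, -0.0378, 0.04], [0.4458, -0.0368, 0.04], [0.4476, 0.0429, 0.04]]
dot [[0.4553, 0.0038, 0.04]]
cement,loupe,lampfoot [[ 0.68  -0.026  0.06 ]] [[ 0.69  -0.292  0.02 ]] [[0.581 0.244 0.02 ]] [[ 0.737 -0.156  0.1  ]]
side dot [[0.4539 0.0026 0.04  ]]
[[-0.001  0.339 -0.941]
 [ 0.002 -0.941 -0.339]
 [-1.    -0.002  0.   ]]
[0.5492 0.0014 0.0403]
[0.5108 0.0034 0.0376]
[ 0.544  -0.1818  0.0426]
[ 0.5381 -0.3665 -0.0081]
[ 0.5348  0.0652 -0.0065]
```

{"method": "apply_moves", "body": {"plan": [{"dx": 0.024, "dy": 0.029, "az": -5.55, "fingers": 0}, {"dx": 0.024, "dy": 0.029, "az": -5.55}, {"dx": 0.024, "dy": 0.029, "az": -5.55}, {"dx": 0.024, "dy": 0.029, "az": -5.55}, {"dx": 0.024, "dy": 0.029}, {"dx": 0.024, "dy": 0.029}, {"dx": 0.024, "dy": 0.029}, {"dx": 0.024, "dy": 0.029}, {"dx": 0.006, "dy": 0.037}, {"dx": 0.006, "dy": 0.037}], "squeeze": 60}}

```text
schema error: expected keys ax, ay, az, dx, dy, dz, fingers
```

All keys are needed in every row.

{"method": "apply_moves", "body": {"plan": [{"ax": 0, "ay": 0, "dz": 0, "dx": 0.024, "dy": 0.029, "az": -5.55, "fingers": 0}, {"ax": 0, "ay": 0, "dz": 0, "dx": 0.024, "dy": 0.029, "az": -5.55, "fingers": 0}, {"ax": 0, "ay": 0, "dz": 0, "dx": 0.024, "dy": 0.029, "az": -5.55, "fingers": 0}, {"ax": 0, "ay": 0, "dz": 0, "dx": 0.024, "dy": 0.029, "az": -5.55, "fingers": 0}, {"ax": 0, "ay": 0, "dz": 0, "dx": 0.024, "dy": 0.029, "az": 0, "fingers": 0}, {"ax": 0, "ay": 0, "dz": 0, "dx": 0.024, "dy": 0.029, "az": 0, "fingers": 0}, {"ax": 0, "ay": 0, "dz": 0, "dx": 0.024, "dy": 0.029, "az": 0, "fingers": 0}, {"ax": 0, "ay": 0, "dz": 0, "dx": 0.024, "dy": 0.029, "az": 0, "fingers": 0}, {"ax": 0, "ay": 0, "dz": 0, "dx": 0.006, "dy": 0.037, "az": 0, "fingers": 0}, {"ax": 0, "ay": 0, "dz": 0, "dx": 0.006, "dy": 0.037, "az": 0, "fingers": 0}], "squeeze": 60}}

```text
clock: 0.93
ee_pos: [0.4337, -0.327, 0.2307]
ee_rot: [-2.2, 0.044, 2.201]
ft_force: [1.2, -0.1, -0.8]
grip_width: 0.0002
```

{"method": "apply_moves", "body": {"plan": [{"ax": 0, "ay": 0, "az": 0, "dx": 0.0056, "dy": 0.0366, "dz": -0.016, "fingers": 0}, {"ax": 0, "ay": 0, "az": 0, "dx": 0.0056, "dy": 0.0366, "dz": -0.016, "fingers": 0}, {"ax": 0, "ay": 0, "az": 0, "dx": 0.0056, "dy": 0.0366, "dz": -0.016, "fingers": 0}, {"ax": 0, "ay": 0, "az": 0, "dx": 0.0056, "dy": 0.0366, "dz": -0.016, "fingers": 0}, {"ax": 0, "ay": 0, "az": 0, "dx": 0.0056, "dy": 0.0366, "dz": -0.016, "fingers": 0}, {"ax": 0, "ay": 0, "az": 0, "dx": 0.0056, "dy": 0.0366, "dz": -0.016, "fingers": 0}, {"ax": 0, "ay": 0, "az": 0, "dx": 0.0056, "dy": 0.0366, "dz": -0.016, "fingers": 0}, {"ax": 0, "ay": 0, "az": 0, "dx": 0.0056, "dy": 0.0366, "dz": -0.016, "fingers": 0}, {"ax": 0, "ay": 0, "az": 0, "dx": 0.0056, "dy": 0.0366, "dz": -0.016, "fingers": 0}, {"ax": 0, "ay": 0, "az": 0, "dx": 0, "dy": 0, "dz": 0, "fingers": 0}]}}

```text
clock: 1.77
ee_pos: [0.4829, 0.0088, 0.0847]
ee_rot: [-2.201, 0.031, 2.207]
ft_force: [0.2, 0.6, 0.6]
grip_width: 0.0001
```

```bash
python3 - <<'E'
from bench import r, vision
import cv2,numpy as np
s=r.sense(); c=vision.capture("wrist"); cv2.imwrite("pics/w1.png",c["image"]); np.savez("pics/w1.npz",pos=s["ee_pos"],rot=s["ee_rot"],**c)
print(s["ee_pos"],s["ee_rot"],c["hand_eye"].round(3).tolist(),c["camera_matrix"].round(1).tolist())
E
```

```text
[0.48293702 0.00877995 0.08471763] [-2.20066265  0.03097809  2.20696774] [[-0.0, -0.299, 0.954, -0.142], [1.0, -0.001, -0.0, -0.0], [0.001, 0.954, 0.299, -0.077], [0.0, 0.0, 0.0, 1.0]] [[322.4, 0.0, 281.2], [0.0, 322.4, 210.0], [0.0, 0.0, 1.0]]
```

View pics/w1.png

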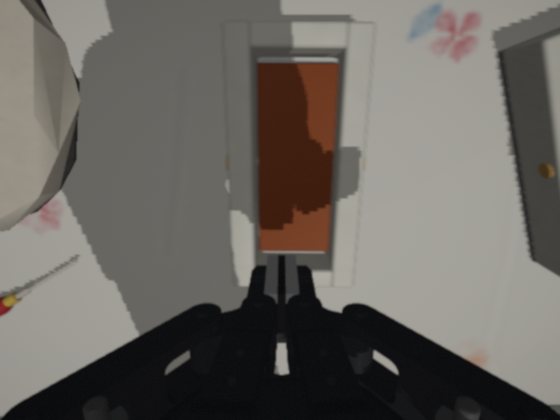

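```bash
cat >> h.py <<'E'
def wcam(c):
    "wrist picture -> dict with rvec,tvec"
    from scipy.spatial.transform import Rotation as R
    T=np.eye(4);T[:3,:3]=R.from_rotvec(c["rot"]).as_matrix();T[:3,3]=c["pos"]
    W=np.linalg.inv(T@c["hand_eye"])
    return dict(c,rvec=cv2.Rodrigues(W[:3,:3])[0],tvec=W[:3,3])
def brown(c): 
    H,S,V=[x.astype(int) for x in cv2.split(cv2.cvtColor(c["image"],cv2.COLOR_BGR2HSV))]
    return ((H<16)|(H>172))&(S>120)&(V>40)
E
python3 - <<'E'
from h import *
c=wcam(load("pics/w1.npz"))
print(rect(c,brown(c),.04))
print(onz(c,[(258,62),(338,62),(325,251),(261,251)],.04).round(4), onz(c,[(224,22),(375,24),(352,287),(237,287)],.04).round(4))
print(proj(c,[[.4546,.003,.04]]))
from scipy.spatial.transform import Rotation as R
print(R.from_rotvec(c["rot"]).as_matrix().round(3))
E
```

```text
[(np.int32(13837), [295.8, 153.7], 0.5287, -0.0009, 107.8, 43.2, -2.6)]
[[ 0.5836  0.018   0.04  ]
 [ 0.5823 -0.0242  0.04  ]
 [ 0.4733 -0.0183  0.04  ]
 [ 0.4745  0.022   0.04  ]] [[ 0.6029  0.0344  0.04  ]
 [ 0.5995 -0.0427  0.04  ]
 [ 0.447  -0.0362  0.04  ]
 [ 0.4493  0.0391  0.04  ]]
[[291.86950977 278.26986868]]
[[-0.003 -0.032 -0.999]
 [ 0.004 -0.999  0.032]
 [-1.    -0.003  0.003]]
```

{"method": "apply_moves", "body": {"plan": [{"ax": 0, "ay": 0, "az": -0.7, "dx": 0, "dy": 0, "dz": -0.015, "fingers": 0}, {"ax": 0, "ay": 0, "az": 0, "dx": 0, "dy": 0, "dz": -0.015, "fingers": 0}, {"ax": 0, "ay": 0, "az": 0, "dx": 0, "dy": 0, "dz": 0, "fingers": 0}, {"ax": 0, "ay": 0, "az": 0, "dx": 0, "dy": 0, "dz": 0, "fingers": 0}]}}

```text
clock: 2.15
ee_pos: [0.4826, -0.0006, 0.0571]
ee_rot: [-2.192, 0.061, 2.196]
ft_force: [0.9, -0.5, 0.0]
grip_width: 0.0004
```

{"method": "apply_moves", "body": {"plan": [{"ax": 0, "ay": 0, "az": 0, "dx": 0, "dy": 0, "dz": -0.005, "fingers": 0}, {"ax": 0, "ay": 0, "az": 0, "dx": 0, "dy": 0, "dz": -0.005, "fingers": 0}, {"ax": 0, "ay": 0, "az": 0, "dx": 0, "dy": 0, "dz": -0.005, "fingers": 0}, {"ax": 0, "ay": 0, "az": 0, "dx": 0, "dy": 0, "dz": -0.004, "fingers": 0}, {"ax": 0, "ay": 0, "az": 0, "dx": 0, "dy": 0, "dz": -0.003, "fingers": 0}, {"ax": 0, "ay": 0, "az": 0, "dx": 0, "dy": 0, "dz": -0.003, "fingers": 0}, {"ax": 0, "ay": 0, "az": 0, "dx": 0, "dy": 0, "dz": 0, "fingers": 0}]}}

```text
clock: 2.73
ee_pos: [0.4827, 0.0003, 0.0317]
ee_rot: [-2.193, 0.059, 2.195]
ft_force: [-0.7, 0.1, 0.5]
grip_width: 0.0
```

{"method": "apply_moves", "body": {"plan": [{"ax": 0, "ay": 0, "az": 0, "dx": 0, "dy": 0, "dz": -0.002, "fingers": 0}, {"ax": 0, "ay": 0, "az": 0, "dx": 0, "dy": 0, "dz": -0.002, "fingers": 0}, {"ax": 0, "ay": 0, "az": 0, "dx": 0, "dy": 0, "dz": -0.001, "fingers": 0}, {"ax": 0, "ay": 0, "az": 0, "dx": 0, "dy": 0, "dz": 0, "fingers": 0}]}}

```text
clock: 3.07
ee_pos: [0.4833, 0.0003, 0.0271]
ee_rot: [-2.194, 0.059, 2.194]
ft_force: [-1.4, 0.4, 0.0]
grip_width: 0.0003
```

```bash
python3 - <<'E'
from bench import r, vision
import cv2,numpy as np
s=r.sense(); print(s["ft_force"],s["ee_pos"])
c=vision.capture("wrist"); np.savez("pics/w2.npz",pos=s["ee_pos"],rot=s["ee_rot"],**c)
d=vision.capture("side"); np.savez("pics/side1.npz",**d)
cv2.imwrite("pics/w2.png",np.hstack([cv2.resize(c["image"],(400,300)),cv2.resize(d["image"][190:300,200:347],(400,300),interpolation=cv2.INTER_CUBIC)]))
E
```

```text
[-1.41371414  0.37815448  0.03654383] [4.83287272e-01 3.49308537e-04 2.71332971e-02]
```

View pics/w2.png

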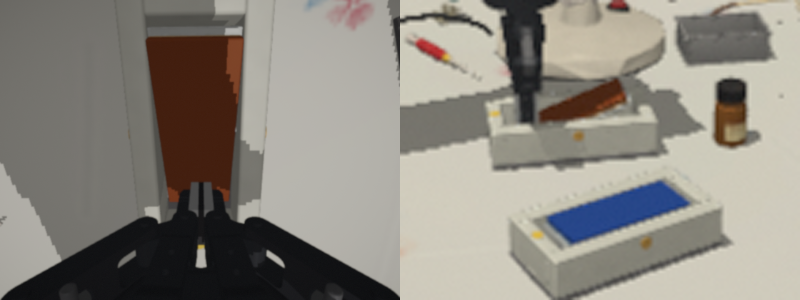

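{"method": "apply_moves", "body": {"plan": [{"ax": 0, "ay": 0, "az": 0, "dx": 0, "dy": 0, "dz": -0.0015, "fingers": 0}, {"ax": 0, "ay": 0, "az": 0, "dx": 0, "dy": 0, "dz": -0.0015, "fingers": 0}, {"ax": 0, "ay": 0, "az": 0, "dx": 0, "dy": 0, "dz": 0, "fingers": 0}]}}

```text
clock: 3.42
ee_pos: [0.4839, 0.0004, 0.0253]
ee_rot: [-2.196, 0.059, 2.192]
ft_force: [-4.1, 1.4, 21.2]
grip_width: 0.0002
```

{"method": "apply_moves", "body": {"plan": [{"ax": 0, "ay": 0, "az": 0, "dx": 0, "dy": 0, "dz": 0.02, "fingers": 0}, {"ax": 0, "ay": 0, "az": 0, "dx": 0, "dy": 0, "dz": 0.03, "fingers": 0.0}, {"ax": 0, "ay": 0, "az": 0, "dx": 0, "dy": 0, "dz": 0.03, "fingers": 0.062}, {"ax": -0.24, "ay": -5.45, "az": 0, "dx": 0.0175, "dy": -0.0008, "dz": 0, "fingers": 0.062}, {"ax": -0.24, "ay": -5.45, "az": 0, "dx": 0.0175, "dy": -0.0008, "dz": 0, "fingers": 0.062}, {"ax": -0.24, "ay": -5.45, "az": 0, "dx": 0.0175, "dy": -0.0008, "dz": 0, "fingers": 0.062}, {"ax": -0.24, "ay": -5.45, "az": 0, "dx": 0.0175, "dy": -0.0008, "dz": 0, "fingers": 0.062}, {"ax": 0, "ay": 0, "az": 0, "dx": 0, "dy": 0, "dz": 0, "fingers": 0.062}, {"ax": 0, "ay": 0, "az": 0, "dx": 0, "dy": 0, "dz": 0, "fingers": 0.062}]}}

```text
clock: 4.17
ee_pos: [0.5347, -0.006, 0.1025]
ee_rot: [-2.494, 0.076, 1.864]
ft_force: [0.5, 0.0, -0.5]
grip_width: 0.0622
```

```bash
python3 - <<'E'
from bench import r, vision
import cv2,numpy as np
from h import *
from scipy.spatial.transform import Rotation as R
s=r.sense(); print(s["ft_force"],s["ee_pos"],s["grip_width"]); print(R.from_rotvec(s["ee_rot"]).as_matrix().round(3))
c=vision.capture("wrist"); np.savez("pics/w3.npz",pos=s["ee_pos"],rot=s["ee_rot"],**c)
d=vision.capture("side"); np.savez("pics/side2.npz",**d)
cv2.imwrite("pics/w3.png",np.hstack([cv2.resize(c["image"],(400,300)),cv2.resize(d["image"][190:300,200:347],(400,300),interpolation=cv2.INTER_CUBIC)]))
w=wcam(load("pics/w3.npz")); 
m=brown(w); rz=w["range_z"]; v,u=np.nonzero(m&(rz>0)); o,dd=ray(w,np.c_[u,v]); P=o+dd*rz[v,u][:,None]
k=(abs(P[:,1])<.03)&(P[:,0]>.45)&(P[:,0]<.6); P=P[k]; print(len(P),P.min(0),P.max(0))
A=np.linalg.lstsq(np.c_[P[:,:2],np.ones(len(P))],P[:,2],rcond=None)[0]; print("slope",np.arctan(A[:2]),"z at .57",A@[.57,-.003,1])
E
```

```text
[ 0.51129239  0.02957342 -0.46430116] [ 0.53471315 -0.00596056  0.10248441] 0.062206553020634645
[[ 0.283 -0.056 -0.958]
 [-0.023 -0.998  0.051]
 [-0.959  0.007 -0.284]]
8747 [ 0.47321034 -0.02338761  0.01711363] [0.5775761  0.02372568 0.06052971]
slope [ 0.37779295 -0.01735409] z at .57 0.05645758331851977
```

View pics/w3.png

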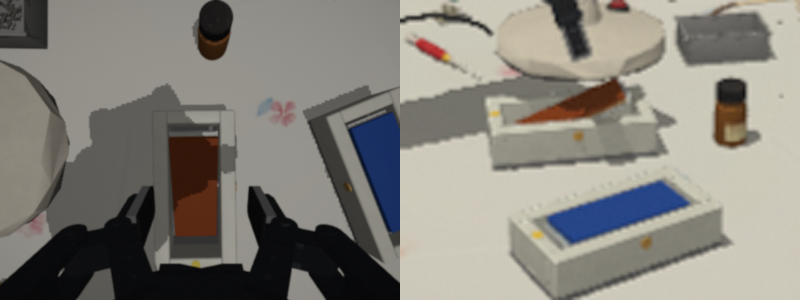

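{"method": "apply_moves", "body": {"plan": [{"ax": 0, "ay": -2.65, "az": 0, "dx": 0.009, "dy": 0.0015, "dz": -0.004, "fingers": 0.062}, {"ax": 0, "ay": -2.65, "az": 0, "dx": 0.009, "dy": 0.0015, "dz": -0.004, "fingers": 0.062}, {"ax": 0, "ay": 0, "az": 0, "dx": 0, "dy": 0, "dz": 0, "fingers": 0.062}, {"ax": 0, "ay": 0, "az": 0, "dx": 0, "dy": 0, "dz": 0, "fingers": 0.062}]}}

```text
clock: 4.6
ee_pos: [0.5364, -0.0099, 0.0981]
ee_rot: [-2.513, 0.093, 1.848]
ft_force: [0.1, 0.4, 0.1]
grip_width: 0.0619
```

```bash
python3 - <<'E'
from bench import r, vision
import cv2,numpy as np
from h import *
from scipy.spatial.transform import Rotation as R
s=r.sense(); print(s["ee_pos"],s["grip_width"]); print(R.from_rotvec(s["ee_rot"]).as_matrix().round(3))
c=vision.capture("wrist"); np.savez("pics/w4.npz",pos=s["ee_pos"],rot=s["ee_rot"],**c)
w=wcam(load("pics/w4.npz")); cv2.imwrite("pics/w4.png",w["image"])
m=brown(w); rz=w["range_z"]; v,u=np.nonzero(m&(rz>0)); o,dd=ray(w,np.c_[u,v]); P=o+dd*rz[v,u][:,None]
k=(abs(P[:,1])<.03)&(P[:,0]>.45)&(P[:,0]<.6); P=P[k]; print(len(P),P.min(0),P.max(0))
for x in (.54,.55,.56,.57):
    q=P[abs(P[:,0]-x)<.003]; print(x,q[:,1].min(),q[:,1].max(),q[:,1].min()/2+q[:,1].max()/2,q[:,2].mean())
E
```

```text
[ 0.53639219 -0.00987681  0.098076  ] 0.06188189779344831
[[ 0.297 -0.06  -0.953]
 [-0.036 -0.998  0.052]
 [-0.954  0.019 -0.298]]
9125 [ 0.47279036 -0.02322648  0.01649964] [0.5776401  0.02379502 0.05978757]
0.54 -0.02145898919653182 0.021340796171414343 -5.909651255873831e-05 0.04457660570300621
0.55 -0.02182334618124558 0.02094756708218767 -0.00043788954952895566 0.0485981879158057
0.56 -0.022180057210886055 0.020561200586065875 -0.00080942831241009 0.052588807628239316
0.57 -0.023155525064638752 0.020034170048809755 -0.0015606775079144986 0.056557449111254904
```

View pics/w4.png

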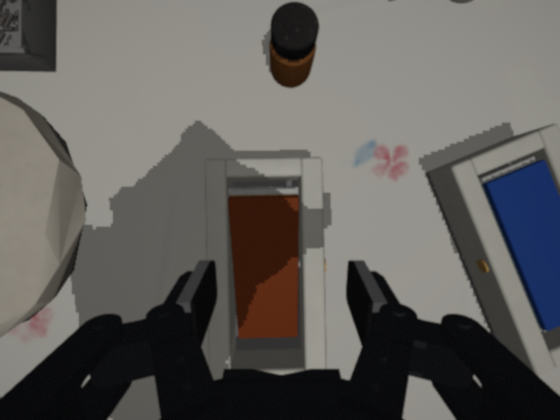

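```bash
python3 - <<'E'
from bench import r
s=r.sense(); print([round(x,3) for x in s["q"]])
E
```

```text
[np.float64(-0.082), np.float64(0.451), np.float64(-0.048), np.float64(2.239), np.float64(0.538), np.float64(0.182), np.float64(-2.267)]
```

```bash
cat >> h.py <<'E'
def tgt(tilt,yaw):
    "tool matrix: tip leaning to +x by tilt deg; yaw deg of the blank's x axis"
    from scipy.spatial.transform import Rotation as R
    M=np.array([[0,0,-1],[0,-1,0],[-1,0,0]],float)
    return R.from_euler('z',yaw,degrees=True).as_matrix()@R.from_euler('y',-tilt,degrees=True).as_matrix()@M
def delta(s,tilt,yaw,pos):
    from scipy.spatial.transform import Rotation as R
    D=R.from_matrix(tgt(tilt,yaw)@R.from_rotvec(s["ee_rot"]).as_matrix().T).as_rotvec(degrees=True)
    print("turn",D.round(2),"shift",(np.array(pos)-s["ee_pos"]).round(4),"q",np.round(s["q"],3))
E
python3 - <<'E'
from bench import r
from h import *
delta(r.sense(),8,-2.5,(.5622,-.002,.100))
E
```

```text
turn [1.54 9.3  0.89] shift [0.0258 0.0078 0.0018] q [-0.082  0.451 -0.048  2.239  0.538  0.182 -2.267]
```

{"method": "apply_moves", "body": {"plan": [{"ax": 0.77, "ay": 4.65, "az": 0.45, "dx": 0.006, "dy": 0.0025, "dz": 0.001, "fingers": 0.062}, {"ax": 0.77, "ay": 4.65, "az": 0.45, "dx": 0.01, "dy": 0.0025, "dz": 0.001, "fingers": 0.062}, {"ax": 0, "ay": 0, "az": 0, "dx": 0.01, "dy": 0.0025, "dz": 0, "fingers": 0.062}, {"ax": 0, "ay": 0, "az": 0, "dx": 0, "dy": 0, "dz": 0, "fingers": 0.062}, {"ax": 0, "ay": 0, "az": 0, "dx": 0, "dy": 0, "dz": 0, "fingers": 0.062}]}}

```text
clock: 5.07
ee_pos: [0.5617, -0.0031, 0.0988]
ee_rot: [-2.365, 0.057, 2.025]
ft_force: [-0.2, -0.4, -0.6]
grip_width: 0.0622
```

```bash
python3 - <<'E'
from bench import r
from h import *
delta(r.sense(),8,-2.5,(.5622,-.002,.100))
E
```

```text
turn [0.21 0.85 0.11] shift [0.0005 0.0011 0.0012] q [ 0.132  0.519 -0.326  2.033  0.412  0.495 -2.11 ]
```

{"method": "apply_moves", "body": {"plan": [{"ax": 0, "ay": 0, "az": 0, "dx": 0.002, "dy": 0.001, "dz": -0.014, "fingers": 0.062}, {"ax": 0, "ay": 0, "az": 0, "dx": 0.002, "dy": 0, "dz": -0.014, "fingers": 0.062}, {"ax": 0, "ay": 0, "az": 0, "dx": 0.002, "dy": 0, "dz": -0.012, "fingers": 0.062}, {"ax": 0, "ay": 0, "az": 0, "dx": 0.002, "dy": 0, "dz": -0.01, "fingers": 0.062}, {"ax": 0, "ay": 0, "az": 0, "dx": 0, "dy": 0, "dz": 0, "fingers": 0.062}, {"ax": 0, "ay": 0, "az": 0, "dx": 0, "dy": 0, "dz": 0, "fingers": 0.062}]}}

```text
clock: 5.57
ee_pos: [0.5688, -0.0018, 0.049]
ee_rot: [-2.365, 0.056, 2.029]
ft_force: [-0.5, -0.2, 0.7]
grip_width: 0.0618
```

```bash
python3 - <<'E'
from bench import r, vision
from h import *
s=r.sense(); delta(s,8,-2.5,(.5702,-.002,.048))
c=vision.capture("wrist"); d=vision.capture("side")
cv2.imwrite("pics/w5.png",np.hstack([cv2.resize(c["image"],(400,300)),cv2.resize(d["image"][190:300,200:347],(400,300),interpolation=cv2.INTER_CUBIC)]))
E
```

```text
turn [0.29 0.73 0.  ] shift [ 0.0014 -0.0002 -0.001 ] q [ 0.077  0.603 -0.256  2.055  0.477  0.387 -2.171]
```

View pics/w5.png

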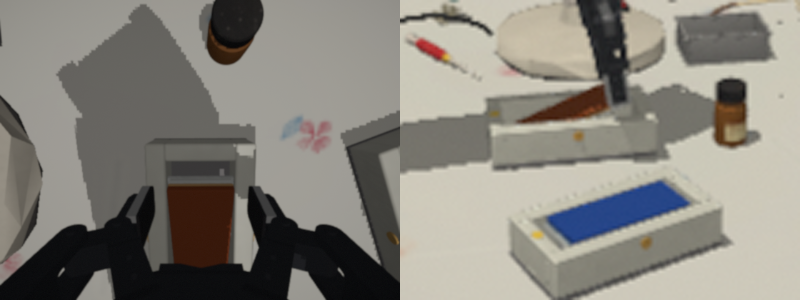

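The fingers straddle the raised end evenly (wrist view: blank between the pads at about (200,215); side view: pads at the raised end). Close.

{"method": "apply_moves", "body": {"plan": [{"ax": 0, "ay": 0, "az": 0, "dx": 0.0015, "dy": 0, "dz": -0.001, "fingers": 0.05}, {"ax": 0, "ay": 0, "az": 0, "dx": 0, "dy": 0, "dz": 0, "fingers": 0.044}, {"ax": 0, "ay": 0, "az": 0, "dx": 0, "dy": 0, "dz": 0, "fingers": 0.035}, {"ax": 0, "ay": 0, "az": 0, "dx": 0, "dy": 0, "dz": 0, "fingers": 0.03}, {"ax": 0, "ay": 0, "az": 0, "dx": 0, "dy": 0, "dz": 0, "fingers": 0.03}, {"ax": 0, "ay": 0, "az": 0, "dx": 0, "dy": 0, "dz": 0, "fingers": 0.03}], "squeeze": 60}}

```text
clock: 6.17
ee_pos: [0.5716, -0.0022, 0.0486]
ee_rot: [-2.366, 0.057, 2.026]
ft_force: [0.5, 0.8, 1.8]
grip_width: 0.0414
```

{"method": "apply_moves", "body": {"plan": [{"ax": 0, "ay": 0, "az": 0, "dx": 0, "dy": 0, "dz": 0.004, "fingers": 0.03}, {"ax": 0, "ay": 0, "az": 0, "dx": 0, "dy": 0, "dz": 0.008, "fingers": 0.03}, {"ax": 0, "ay": 0, "az": 0, "dx": 0, "dy": 0, "dz": 0.012, "fingers": 0.03}, {"ax": 0, "ay": 0, "az": 0, "dx": 0, "dy": 0, "dz": 0.016, "fingers": 0.03}, {"ax": 0, "ay": 0, "az": 0, "dx": 0, "dy": 0, "dz": 0.016, "fingers": 0.03}, {"ax": 0, "ay": 0, "az": 0, "dx": 0, "dy": 0, "dz": 0.016, "fingers": 0.03}, {"ax": 0, "ay": 0, "az": 0, "dx": 0, "dy": 0, "dz": 0.012, "fingers": 0.03}, {"ax": 0, "ay": 0, "az": 0, "dx": 0, "dy": 0, "dz": 0.006, "fingers": 0.03}, {"ax": 0, "ay": 0, "az": 0, "dx": 0, "dy": 0, "dz": 0, "fingers": 0.03}]}}

```text
clock: 6.92
ee_pos: [0.5718, -0.0023, 0.14]
ee_rot: [-2.367, 0.057, 2.024]
ft_force: [-0.1, -0.7, -0.6]
grip_width: 0.0416
```

```bash
python3 - <<'E'
from bench import r, vision
from h import *
s=r.sense(); delta(s,8,-2.5,(.5702,-.002,.048))
c=vision.capture("wrist"); np.savez("pics/w6.npz",pos=s["ee_pos"],rot=s["ee_rot"],**c)
d=vision.capture("side");np.savez("pics/side6.npz",**d)
cv2.imwrite("pics/w6.png",np.hstack([cv2.resize(c["image"],(400,300)),cv2.resize(d["image"][150:300,180:380],(400,300),interpolation=cv2.INTER_CUBIC)]))
E
```

```text
turn [0.27 0.92 0.08] shift [-0.0016  0.0003 -0.092 ] q [ 0.171  0.474 -0.38   1.967  0.365  0.608 -2.061]
```

View pics/w6.png

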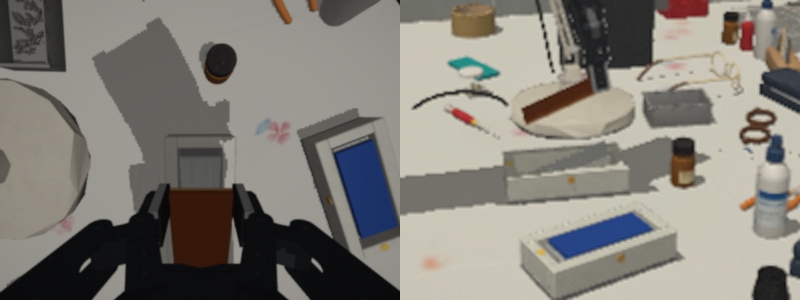

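```bash
cat >> h.py <<'E'
def blank_fit(c):
    m=brown(c); n,l,st,_=cv2.connectedComponentsWithStats(m.astype(np.uint8)); rz=c["range_z"]
    i=max(range(1,n),key=lambda i:st[i,4]*(rz[l==i].mean()<.3))
    v,u=np.nonzero((l==i)&(rz>0)); o,d=ray(c,np.c_[u,v]); P=o+d*rz[v,u][:,None]
    A=np.linalg.lstsq(np.c_[P[:,:2],np.ones(len(P))],P[:,2],rcond=None)[0]
    res=P@[*A[:2],-1]+A[2]; k=abs(res)<.003; P=P[k]
    A=np.linalg.lstsq(np.c_[P[:,:2],np.ones(len(P))],P[:,2],rcond=None)[0]
    print("n",len(P),"slope deg",np.degrees(np.arctan(A[:2])).round(2),"min",P.min(0).round(4),"max",P.max(0).round(4),
      "rect",cv2.minAreaRect((P[:,:2]*1000).astype(np.float32)))
    return P,A
E
python3 - <<'E'
from h import *
blank_fit(wcam(load("pics/w6.npz")))
E
```

```text
n 8409 slope deg [21.78 -0.94] min [ 0.5036 -0.0231  0.1194] max [0.5779 0.022  0.1502] rect ((540.2927856445312, -0.6822090148925781), (42.89641571044922, 73.39810943603516), 87.02731323242188)
```

{"method": "apply_moves", "body": {"plan": [{"ax": 0, "ay": 4.4, "az": 0, "dx": -0.004, "dy": -0.015, "dz": 0, "fingers": 0.03}, {"ax": 0, "ay": 4.4, "az": 0, "dx": -0.005, "dy": -0.03, "dz": 0, "fingers": 0.03}, {"ax": 0, "ay": 4.4, "az": 0, "dx": -0.005, "dy": -0.036, "dz": 0, "fingers": 0.03}, {"ax": 0, "ay": 4.4, "az": 0, "dx": -0.005, "dy": -0.036, "dz": 0, "fingers": 0.03}, {"ax": 0, "ay": 4.2, "az": 0, "dx": -0.005, "dy": -0.036, "dz": 0, "fingers": 0.03}, {"ax": 0, "ay": 0, "az": 0, "dx": -0.004, "dy": -0.036, "dz": 0, "fingers": 0.03}, {"ax": 0, "ay": 0, "az": 0, "dx": -0.004, "dy": -0.036, "dz": 0, "fingers": 0.03}, {"ax": 0, "ay": 0, "az": 0, "dx": -0.004, "dy": -0.036, "dz": 0, "fingers": 0.03}, {"ax": 0, "ay": 0, "az": 0, "dx": -0.004, "dy": -0.036, "dz": 0, "fingers": 0.03}, {"ax": 0, "ay": 0, "az": 0, "dx": 0, "dy": -0.03, "dz": 0, "fingers": 0.03}]}}

```text
clock: 7.85
ee_pos: [0.5293, -0.3322, 0.137]
ee_rot: [-1.939, 0.066, 2.446]
ft_force: [0.5, -0.1, -0.5]
grip_width: 0.0417
```

{"method": "apply_moves", "body": {"plan": [{"ax": 0, "ay": 0, "az": 0, "dx": 0, "dy": -0.02, "dz": 0, "fingers": 0.03}, {"ax": 0, "ay": 0, "az": 0, "dx": 0, "dy": -0.01, "dz": 0, "fingers": 0.03}, {"ax": 0, "ay": 0, "az": 0, "dx": 0, "dy": 0, "dz": 0, "fingers": 0.03}, {"ax": 0, "ay": 0, "az": 0, "dx": 0, "dy": 0, "dz": 0, "fingers": 0.03}, {"ax": 0, "ay": 0, "az": 0, "dx": 0, "dy": 0, "dz": 0, "fingers": 0.03}]}}

```text
clock: 8.27
ee_pos: [0.5319, -0.3567, 0.138]
ee_rot: [-1.944, 0.059, 2.445]
ft_force: [-0.9, 0.2, 0.2]
grip_width: 0.0413
```

```bash
python3 - <<'E'
from bench import r, vision
from h import *
s=r.sense(); delta(s,-13,-2.9,(.5316,-.3623,.006))
c=vision.capture("wrist"); np.savez("pics/w7.npz",pos=s["ee_pos"],rot=s["ee_rot"],**c)
d=vision.capture("side");np.savez("pics/side7.npz",**d)
cv2.imwrite("pics/w7.png",np.hstack([cv2.resize(c["image"],(400,300)),cv2.resize(d["image"][150:390,150:470],(400,300),interpolation=cv2.INTER_CUBIC)]))
blank_fit(wcam(load("pics/w7.npz")))
E
```

```text
turn [ 1.06 -0.04 -0.75] shift [-0.0003 -0.0056 -0.132 ] q [ 0.65   0.728 -0.355  1.452  0.341  1.231 -1.408]
n 8393 slope deg [ 0.1  -0.75] min [ 0.4601 -0.3776  0.1426] max [ 0.5407 -0.332   0.1484] rect ((499.9285888671875, -355.14947509765625), (43.20724105834961, 79.92854309082031), 87.26481628417969)
```

View pics/w7.png

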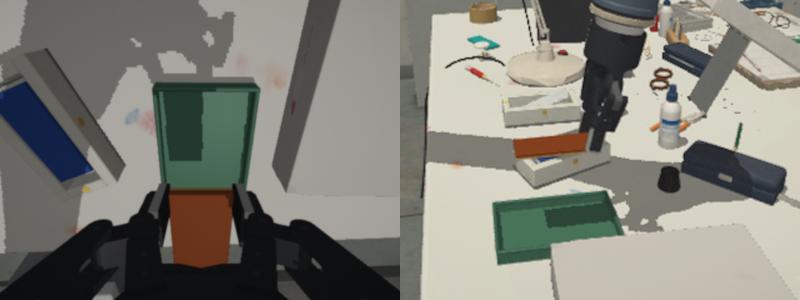

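```bash
python3 - <<'E'
from h import *
c=wcam(load("pics/w7.npz"))
im=c["image"].astype(int); B,G,R=im[...,0],im[...,1],im[...,2]
m=(G>R*1.25)&(G>B*1.08); print(rect(c,m,.023))
for v in (125,150,200,250):
    u=np.nonzero(m[v])[0]
    if len(u): print(v,u.min(),u.max(),onz(c,[(u.min(),v),(u.max(),v)],.023).round(4).tolist())
# neighbouring box height
for u,v in ((480,120),(460,200)):
    o,d=ray(c,[(u,v)]); print((o+d[0]*c["range_z"][v,u]).round(3))
E
```

```text
[(np.int32(19381), [286.7, 185.4], 0.5107, -0.3626, 136.6, 110.1, -3.0)]
125 214 363 [[0.5749, -0.3112, 0.023], [0.5701, -0.4206, 0.023]]
150 216 359 [[0.5558, -0.31, 0.023], [0.5508, -0.4192, 0.023]]
200 221 352 [[0.5125, -0.308, 0.023], [0.5072, -0.417, 0.023]]
250 226 345 [[0.4607, -0.3057, 0.023], [0.455, -0.4144, 0.023]]
[ 0.581 -0.484  0.059]
[ 0.524 -0.485  0.06 ]
```

{"method": "apply_moves", "body": {"plan": [{"ax": 0.75, "ay": 0, "az": 0, "dx": 0, "dy": -0.0065, "dz": -0.015, "fingers": 0.03}, {"ax": 0, "ay": 0, "az": 0, "dx": 0, "dy": 0, "dz": -0.025, "fingers": 0.03}, {"ax": 0, "ay": 0, "az": 0, "dx": 0, "dy": 0, "dz": -0.025, "fingers": 0.03}, {"ax": 0, "ay": 0, "az": 0, "dx": 0, "dy": 0, "dz": -0.02, "fingers": 0.03}, {"ax": 0, "ay": 0, "az": 0, "dx": 0, "dy": 0, "dz": -0.015, "fingers": 0.03}, {"ax": 0, "ay": 0, "az": 0, "dx": 0, "dy": 0, "dz": -0.01, "fingers": 0.03}, {"ax": 0, "ay": 0, "az": 0, "dx": 0, "dy": 0, "dz": -0.008, "fingers": 0.03}, {"ax": 0, "ay": 0, "az": 0, "dx": 0, "dy": 0, "dz": 0, "fingers": 0.03}, {"ax": 0, "ay": 0, "az": 0, "dx": 0, "dy": 0, "dz": 0, "fingers": 0.03}]}}

```text
clock: 9.12
ee_pos: [0.5315, -0.3657, 0.0206]
ee_rot: [-1.939, 0.048, 2.437]
ft_force: [-0.7, 0.9, 0.0]
grip_width: 0.0418
```

```bash
python3 - <<'E'
from bench import r, vision
from h import *
s=r.sense(); delta(s,-13,-2.9,(.5316,-.3623,.006))
c=vision.capture("wrist"); np.savez("pics/w8.npz",pos=s["ee_pos"],rot=s["ee_rot"],**c)
d=vision.capture("side");np.savez("pics/side8.npz",**d)
cv2.imwrite("pics/w8.png",np.hstack([cv2.resize(c["image"],(400,300)),cv2.resize(d["image"][200:380,180:420],(400,300),interpolation=cv2.INTER_CUBIC)]))
blank_fit(wcam(load("pics/w8.npz")))
E
```

```text
turn [ 0.42 -0.01 -0.61] shift [ 0.0001  0.0034 -0.0146] q [ 0.653  0.864 -0.329  1.518  0.392  1.041 -1.446]
n 8415 slope deg [ 0.19 -0.1 ] min [ 0.4597 -0.3867  0.0257] max [ 0.5406 -0.3412  0.0312] rect ((499.6531066894531, -364.0622253417969), (43.605979919433594, 79.97575378417969), 87.09415435791016)
```

View pics/w8.png

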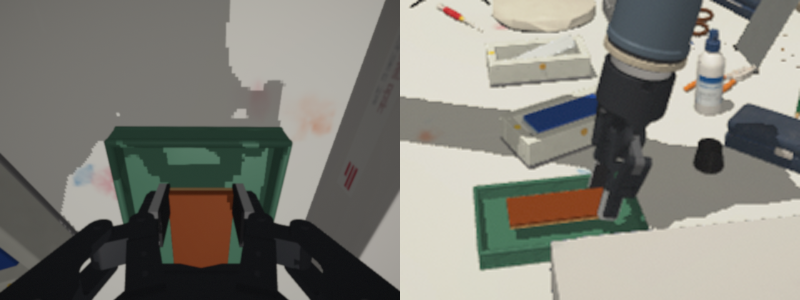

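{"method": "apply_moves", "body": {"plan": [{"ax": 0, "ay": 0, "az": 0, "dx": 0, "dy": 0.002, "dz": -0.005, "fingers": 0.03}, {"ax": 0, "ay": 0, "az": 0, "dx": 0, "dy": 0, "dz": -0.005, "fingers": 0.03}, {"ax": 0, "ay": 0, "az": 0, "dx": 0, "dy": 0, "dz": -0.003, "fingers": 0.03}, {"ax": 0, "ay": 0, "az": 0, "dx": 0, "dy": 0, "dz": -0.001, "fingers": 0.03}, {"ax": 0, "ay": 0, "az": 0, "dx": 0, "dy": 0, "dz": 0, "fingers": 0.03}, {"ax": 0, "ay": 0, "az": 0, "dx": 0, "dy": 0, "dz": 0, "fingers": 0.03}]}}

```text
clock: 9.72
ee_pos: [0.5312, -0.3637, 0.0063]
ee_rot: [-1.938, 0.048, 2.438]
ft_force: [0.7, 0.1, -0.2]
grip_width: 0.0417
```

{"method": "apply_moves", "body": {"plan": [{"ax": 0, "ay": 0, "az": 0, "dx": 0, "dy": 0, "dz": -0.001, "fingers": 0.03}, {"ax": 0, "ay": 0, "az": 0, "dx": 0, "dy": 0, "dz": -0.0005, "fingers": 0.03}, {"ax": 0, "ay": 0, "az": 0, "dx": 0, "dy": 0, "dz": 0, "fingers": 0.03}]}}

```text
clock: 9.97
ee_pos: [0.5312, -0.3637, 0.0048]
ee_rot: [-1.938, 0.048, 2.438]
ft_force: [-0.2, 0.5, -0.9]
grip_width: 0.0418
```

{"method": "apply_moves", "body": {"plan": [{"ax": 0, "ay": 0, "az": 0, "dx": 0, "dy": 0, "dz": -0.0008, "fingers": 0.03}, {"ax": 0, "ay": 0, "az": 0, "dx": 0, "dy": 0, "dz": 0, "fingers": 0.03}]}}

```text
clock: 10.13
ee_pos: [0.5313, -0.3637, 0.0044]
ee_rot: [-1.939, 0.048, 2.438]
ft_force: [-0.8, 0.5, 1.9]
grip_width: 0.0417
```

{"method": "apply_moves", "body": {"plan": [{"ax": 0, "ay": 0, "az": 0, "dx": 0, "dy": 0, "dz": -0.0004, "fingers": 0.03}, {"ax": 0, "ay": 0, "az": 0, "dx": 0, "dy": 0, "dz": 0, "fingers": 0.043}, {"ax": 0, "ay": 0, "az": 0, "dx": 0, "dy": 0, "dz": 0, "fingers": 0.047}, {"ax": 0, "ay": 0, "az": 0, "dx": 0, "dy": 0, "dz": 0, "fingers": 0.053}, {"ax": 0, "ay": 0, "az": 0, "dx": 0, "dy": 0, "dz": 0, "fingers": 0.06}, {"ax": 0, "ay": 0, "az": 0, "dx": 0, "dy": 0, "dz": 0, "fingers": 0.06}]}}

```text
clock: 10.63
ee_pos: [0.5312, -0.3635, 0.0034]
ee_rot: [-1.938, 0.047, 2.438]
ft_force: [0.8, -0.8, -0.9]
grip_width: 0.0602
```

```bash
python3 - <<'E'
from bench import r, vision
from h import *
s=r.sense()
c=vision.capture("wrist"); np.savez("pics/w9.npz",pos=s["ee_pos"],rot=s["ee_rot"],**c)
d=vision.capture("side")
cv2.imwrite("pics/w9.png",np.hstack([cv2.resize(c["image"],(400,300)),cv2.resize(d["image"][200:380,180:420],(400,300),interpolation=cv2.INTER_CUBIC)]))
blank_fit(wcam(load("pics/w9.npz")))
E
```

```text
n 8490 slope deg [-0.11 -0.03] min [ 0.4605 -0.3854  0.0089] max [ 0.54   -0.3396  0.0127] rect ((500.0683898925781, -362.19085693359375), (43.60408020019531, 78.93701934814453), 87.31639099121094)
```

View pics/w9.png

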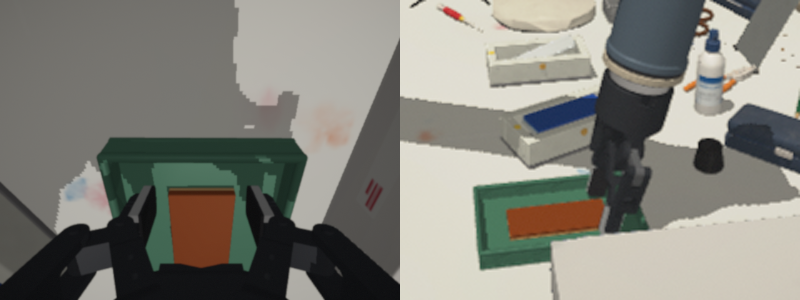

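{"method": "apply_moves", "body": {"plan": [{"ax": 0, "ay": 0, "az": 0, "dx": 0.002, "dy": 0, "dz": 0.01, "fingers": 0.06}, {"ax": 0, "ay": 0, "az": 0, "dx": 0.003, "dy": 0, "dz": 0.02, "fingers": 0.06}, {"ax": 0, "ay": 0, "az": 0, "dx": 0, "dy": 0, "dz": 0.03, "fingers": 0.06}, {"ax": 0, "ay": 0, "az": 0, "dx": 0, "dy": 0, "dz": 0.03, "fingers": 0.06}, {"ax": 0, "ay": 0, "az": 0, "dx": 0, "dy": 0, "dz": 0.03, "fingers": 0.06}, {"ax": 0, "ay": 0, "az": 0, "dx": 0, "dy": 0, "dz": 0.02, "fingers": 0.06}, {"ax": 0, "ay": 0, "az": 0, "dx": 0, "dy": 0, "dz": 0.01, "fingers": 0.06}, {"ax": 0, "ay": 0, "az": 0, "dx": 0, "dy": 0, "dz": 0, "fingers": 0.06}, {"ax": 0, "ay": 0, "az": 0, "dx": 0, "dy": 0, "dz": 0, "fingers": 0.06}]}}

```text
clock: 11.48
ee_pos: [0.5361, -0.3636, 0.1535]
ee_rot: [-1.938, 0.048, 2.438]
ft_force: [0.4, -0.2, -0.6]
grip_width: 0.06
```

```bash
python3 - <<'E'
from bench import r, vision
from h import *
s=r.sense(); print(s["ee_pos"],np.abs(s["qd"]).max())
c=vision.capture("wrist"); np.savez("pics/w10.npz",pos=s["ee_pos"],rot=s["ee_rot"],**c)
d=vision.capture("side")
cv2.imwrite("pics/w10.png",np.hstack([cv2.resize(c["image"],(400,300)),cv2.resize(d["image"][200:380,180:420],(400,300),interpolation=cv2.INTER_CUBIC)]))
blank_fit(wcam(load("pics/w10.npz")))
print(rect(d,brown(d),.012))
h=cv2.cvtColor(d["image"],cv2.COLOR_BGR2HSV).astype(int); print(rect(d,(h[...,0]>105)&(h[...,0]<130)&(h[...,1]>150)&(h[...,2]>60),.04))
E
```

```text
[ 0.53611589 -0.3636005   0.15346159] 0.02870263032315677
n 4511 slope deg [-0.1  -0.06] min [ 0.4286 -0.3846  0.0078] max [ 0.539  -0.3383  0.0133] rect ((483.6693420410156, -361.467529296875), (43.03574752807617, 109.62920379638672), 87.47683715820312)
[(np.int32(519), [493.3, 325.2], 0.8821, -0.4373, 72.6, 70.5, -0.7), (np.int32(1055), [273.8, 330.8], 0.4825, -0.3657, 109.6, 49.2, -2.3)]
[(np.int32(480), [278.7, 267.3], 0.5305, -0.195, 109.5, 41.0, 19.3)]
```

View pics/w10.png

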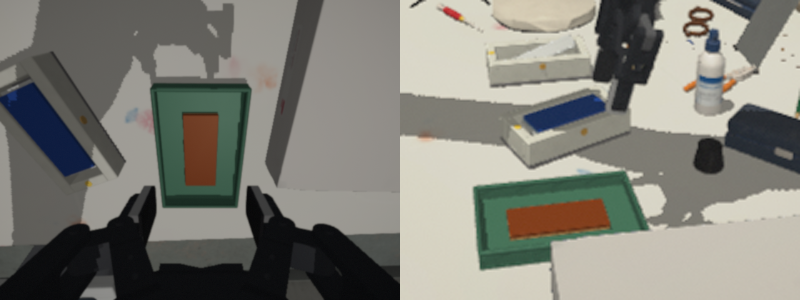

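The brown blank lies flat, brown face up, in the middle of the tray (wrist view (200,150)). The blue blank is where it was, and the gripper is clear of everything.

```bash
python3 -c "
from bench import r
print(r.hand_in())"
```

```text
the job is handed in; nothing more can be done
None
```

The brown blank is lying in the green job tray, let go, and the job was handed in at about 11.5 s. No verdict was reported, so this rests on my own checks.

- **Tipping:** I pressed the end by the yellow dot down to the rocker's stop, where the force reached 21 N. The blank's slope then measured 0.378 rad.
- **Grip:** One change from my first plan: I meant to hold the gripper square to the tilted blank, but joint 6 ran into its limit. I gripped at about 9° of tilt instead and turned the blank flat in the air.
- **Setting down:** I lowered it until the force sensor showed first contact, at about 2 N. I then opened the fingers slowly and backed off straight up.

Last checks:
- **Blank in the tray:** It is brown face up and tilted about 0.1°. Its centre is at about (0.484, -0.361) m, against a tray centre of about (0.486, -0.361) m. Its length is within about 0.5° of the tray's.
- **Blue blank:** In the side camera it is within 1 mm of its starting place and still level in its stand.
- **Bottles and loupe:** The spray bottle and loupe looked undisturbed in the last picture. The cement bottle was out of that view and was last seen standing just after the lift. I did not measure the positions of any of the three again.
- **Disagreements:** The gripper read 41 to 42 mm on the 44 mm blank throughout, though the hold was steady. The two cameras differed by 3 to 5 mm on position, well inside the limits.

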